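# Reassemble the spice grinder and hold its lid at slow speed

### The job

The spice grinder has been washed: put it back together and test-run it. Stand the steel grinding cup fully down in the well of the base, set the lid over it into the collar, then push the lid halfway down, about 5 mm of its 10 mm travel, which is the slow speed, never through to the fast speed at the bottom. Keep it running slowly for three seconds and finish while still holding the lid pressed there; do not drop the cup or the lid, and leave the teacup, honey pot, salt cellar and spoon where they are.

Things in the scene. Friction and masses are not known exactly. Their poses are not given: they have to be found in the camera images.
- grinder: fixed base of a cordless spice grinder: white round housing, 116 mm across at the foot, 104 mm higher up. Origin: centre of its underside on the counter. Around its top a steel collar, 92 mm inner diameter, flaring to 98 mm inside, 106 mm outside at its top edge 126 mm above the counter. Within it the orange switch ring, then the cup well (well)
- well (a point): centre of the floor of the cup well in the grinder base, 100 mm above the counter; the cup's underside stands here when fully down. The well's grey wall is 66 mm inside, 72 mm outside and 12 mm high
- switch_ring (a joint): how far the orange switch ring is pressed down, in m: 0 at rest, 0.010 at the hard stop. The ring carries the lid's lower edge. A spring lifts it: about 4 N starts it moving, 8 N holds it 5 mm down, 12 N reaches the bottom; the lid's own weight does not move it. Slow speed is halfway, fast speed is at the bottom
- ring_top (a point): centre of the switch ring at the height of its upper face, on the axis of the grinder base; 116 mm above the counter at rest, goes down with the ring. The ring is 76 mm inside and 90 mm outside; the lid's lower edge rests on it
- cup: loose steel grinding cup, open at the top, with a two-wing blade inside: 60 mm outer diameter, 55 mm tall, 2 mm wall, bevelled over its lowest 10 mm to a 44 mm foot, 140 g. Stands upright on the counter. Origin: centre of its underside, z up along its axis. Seated, its upper 29 mm stand clear above the collar
- cup_rim (a point): centre of the cup's mouth, 55 mm above its underside
- lid: loose lid, mouth down on the counter: clear skirt of 85 mm outer, 79 mm inner diameter, 59 mm tall to the flat shoulder (hollow for 55 mm), and on it a solid black press cap, 54 mm diameter, 32 mm high, flat on top; 91 mm tall in all, 90 g. Origin: centre of its lower edge, z up along its axis
- lid_top (a point): centre of the flat top of the lid's black cap, 91 mm above the lid's lower edge; 207 mm above the counter when the lid sits on the unpressed ring
- teacup: white porcelain teacup with one handle, 84 mm across, 60 mm tall; leave alone. Origin: centre of its underside
- honey: amber glass honey pot with a wooden lid and ball knob, 74 mm across, 100 mm tall; leave alone. Origin: centre of its underside
- salt: terracotta salt cellar, a small open bowl 64 mm across, 34 mm tall; leave alone. Origin: centre of its underside
- spoon: steel tablespoon lying on the counter, 200 mm long along its own x, round bowl at +x; leave alone. Origin: on the counter under its middle
Things that resemble listed ones, but are neither listed nor needed, are in the scene too. What is shaped like the lid but green is not meant.

How it is judged:
On the way, in this order (a step that is already met when the one before it is completed fails the run):
1. the cup stands fully down in the well of the base, before the lid is on (horizontal distance between cup and well below 0.005 m and z of cup in the frame of well below 0.003 m and angle between cup's own z axis and vertical below 0.08 rad and contact force between the fingers and cup below 0.1 N), for 0.2 s.
2. the lid sits on the ring over the cup and is held pressed at slow speed (ring 3 to 7 mm down) for three seconds (value of joint switch_ring between 0.003 and 0.007 m and horizontal distance between lid and ring_top below 0.005 m and z of lid in the frame of ring_top between -0.003 and 0.003 m and angle between lid's own z axis and vertical below 0.1 rad and horizontal distance between cup and well below 0.005 m), for 3 s.
At the end, for the whole second after the job is handed in: The cup stands upright in the well (within 5 mm of its centre, under 3 mm off its floor), the lid sits level on the switch ring over it (within 5 mm of the axis, 3 mm in height), and the fingers still press the lid with more than 3 N, at rest, so that the ring stays 3 to 7 mm down (all of step 2 and z of cup in the frame of well below 0.003 m and angle between cup's own z axis and vertical below 0.08 rad and contact force between the fingers and lid above 3 N and linear speed of lid below 0.02 m/s); the arm keeps its last pose, push and grip.
It fails at once if the lid is pushed through to the fast speed (ring more than 8.5 mm down) (value of joint switch_ring above 0.0085 m).
It fails at once if the cup is dropped (moves faster than 0.6 m/s, a fall of about 2 cm, with no finger on it) (linear speed of cup above 0.6 m/s and contact force between the fingers and cup below 0.05 N).
It fails at once if the lid is dropped (moves faster than 0.6 m/s, a fall of about 2 cm, with no finger on it) (linear speed of lid above 0.6 m/s and contact force between the fingers and lid below 0.05 N).
It fails at once if the teacup, honey pot, salt cellar or spoon is moved more than 2 cm (distance of any of teacup, honey, salt, spoon from where it was at the start of the episode above 0.02 m).
It also fails if it takes over 72 s, if anything falls off the work surface, if the arm or the gripper's body presses on something with over 40 N, if the wrist force passes 120 N, or if a joint passes its speed limit or range.

### The arm

A 6-joint arm with a two-finger parallel gripper is mounted at the origin on the work surface. World frame = base frame: x ahead of the robot, y to its left, z up, the work surface at z = 0. Lengths are in m, angles in rad, forces in N, time in s.
With the tool pointing down it reaches from about 0.225 to 0.725 m from the base axis. Payload 3.1 kg.
Tool frame: the origin (TCP) lies midway between the tips of the shut fingers; the grasp point (between the pads) lies env.hold_point_z behind it (env.hold_point_z is the distance from the TCP to the grasp point, in m); z points along the fingers, y is the line along which they close (so a half turn about z gives the same grasp; the last joint's range is limited). The gripper opens to 85 mm and grips with 20 to 120 N. Pads are 22 mm wide; open, the fingers measure 114 mm over their backs; the gripper's body (76 mm by 85 mm) begins 54 mm behind the grasp point. The pads swing forward as they close: fully open they stand 13 mm farther back than shut.
Start: joints at [-1.331, 0.048, 0.099, 1.622, 0, 1.443], TCP at [0.189, -0.49, 0.231] pointing down, gripper open.
Joint ranges: [-2.91, 2.91], [-0.99, 1.94], [-1.21, 1.42], [-2.12, 2.29], [-1.49, 1.47], [-3.14, 3.14]. Speed limits (rad/s): [2.79, 2.79, 3.14, 3.14, 3.14, 3.14].

### API

Orientations are given as a unit quaternion [x, y, z, w].
In Python, from bench import env gives the robot as it stands.
- The arm moves only by the tool move_arm, never from a script. Its argument "moves" is text: rows parted by semicolons, each of 7 numbers parted by spaces: the shift along the tool's x, y, z in cm, then the turn, a rotation vector about the tool's x, y, z in degrees, then the opening, from 0 (shut) to 1 (fully open). In form: dx dy dz wx wy wz gripper; .... A call has 1 to 8 rows; each row shifts and turns the commanded pose from where the row before left it, along the tool's axes as they then stand; what a row does not reach is not made up. A row lasts 1/12 s, in which the tool goes at most 41.7 mm and 7.16 degrees, less where a joint would pass 70% of its speed; a pose out of reach is approached as far as the arm can. A call with a gripper value outside its range is refused whole. The fingers move at their own pace and stop on an object; the grip force is fixed at half the most. Time passes only in rows, so rows that do not move let the fingers close. It gives the time, the measured TCP pose, the force, the opening and the grip force at its end, in the units of the state.
- env.get_obs(): the state, without advancing time (a new reading comes with each control period).
- env.read_camera(name): name is "side" or "top" or "wrist"; returns a dict with "image" (420x560x3 uint8, blue, green, red), "mtx" (3x3 intrinsics, pixels), "k1" (the pictures are not rectified: a ray, as slopes to the right and down, at radius r is drawn at 1 + k1 r^2 times it, then the intrinsics apply), "xyz" and "rotation" of the camera in the world. Camera axes: x right, y down, z forward; pixel columns grow to the right and rows downward; lengths in m; the calibration is good to about 2 mm. A picture is of the moment at which its call begins. There is no depth.
- env.finish_job(): hands the job in; it is judged then, once.
The state is a dict: "time_s": time; "joint_pos": joint angles; "qvel": joint speeds; "effort": joint torques, N m; "ee_pos": TCP position; "tcp_rot": TCP orientation; "wrist_force": force on the tool from outside, world axes, zero at the start; "wrist_torque": the same for the moment, N m; "gripper_width": opening from 0.0 (shut) to 1.0 (fully open); "grip_force": force on a finger pad.
Only numpy, scipy, OpenCV 4.12 (cv2) and the standard library are available. Lean on these libraries where they do the work, as an engineer would, in place of code of your own. Each camera call takes 0.05 s, during which the arm holds its last target. There are 200 camera calls.

## Working session

There is one attempt and no reset: what is moved stays moved. The work goes in short steps, Python scripts to look and compute and a tool call to move; the robot and the scene stay as the last step left them, time stands still between calls to the robot, and variables do not carry over. Pictures are saved under pics/ and viewed, at most 12 in all, crops included, and the job is handed in when it is done.

Besides the shell and the picture viewer there is one more tool, called after "Call:" as name(argument=value, ...) on one line, values as JSON. move_arm: Moves the arm, as the interface text tells. Its arguments: {"type":"object","properties":{"moves":{"type":"string"}},"required":["moves"]}

```bash
mkdir -p pics; cat > h.py <<'E'
import numpy as np, cv2
from bench import env
def ray(c,u,v):
    K=c["mtx"];d=np.array([(u-K[0][2])/K[0][0],(v-K[1][2])/K[1][1]]);s=d.copy()
    for _ in range(20): s=d/(1+c["k1"]*(s@s))
    r=np.array(c["rotation"])@np.array([s[0],s[1],1]);return np.array(c["xyz"]),r
def onplane(c,u,v,z):
    o,r=ray(c,u,v);return o+r*(z-o[2])/r[2]
E
python3 - <<'E'
from h import *
print(env.get_obs(),env.hold_point_z)
a=[]
for n in("side","top"):
    c=env.read_camera(n);cv2.imwrite(f"pics/{n}0.png",c["image"]);print(n,c["mtx"],c["k1"],c["xyz"],c["rotation"])
E
```

```text
{'time_s': 0.0, 'joint_pos': array([-1.33080681e+00,  4.87398356e-02,  9.75181417e-02,  1.62198283e+00,
       -1.26265616e-05,  1.44302384e+00]), 'qvel': array([ 2.13238629e-03,  6.79289039e-05,  3.18780303e-04, -1.21003333e-03,
       -5.27290527e-04, -2.84083914e-03]), 'effort': array([ 1.38132032e-04, -3.38788319e+01,  3.20012677e+01,  2.04295322e-02,
       -4.31090632e-05, -4.31323542e-06]), 'ee_pos': array([ 0.18859845, -0.48927633,  0.23008288]), 'tcp_rot': array([ 9.83140757e-01,  1.82846387e-01, -7.38280808e-05, -1.20184966e-03]), 'wrist_force': array([0.13213665, 0.23467113, 0.66596784]), 'wrist_torque': array([ 0.00390274,  0.00213576, -0.03377705]), 'grip_force': 0.0, 'gripper_width': 0.9986053647626422} 0.0187
side [[396.67267467   0.         273.23524638]
 [  0.         396.67267467 209.61832169]
 [  0.           0.           1.        ]] 0.018309435369954965 [0.19107344 0.80058895 0.69606959] [-0.19593918  0.86529713 -0.45102564  0.09718326]
top [[469.90269928   0.         282.41104129]
 [  0.         469.90269928 210.91142605]
 [  0.           0.           1.        ]] -0.005479743752290504 [0.27608945 0.01260694 1.38638634] [ 0.73507452 -0.66947854  0.07265177 -0.07864897]
```

```bash
sed -i 's/np.array(c\["rotation"\])@/R.from_quat(c["rotation"]).as_matrix()@/; 1a from scipy.spatial.transform import Rotation as R' h.py
```

```text
(no output)
```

View pics/top0.png

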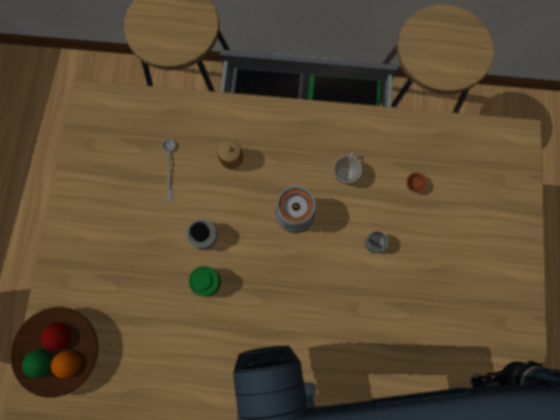

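View pics/side0.png

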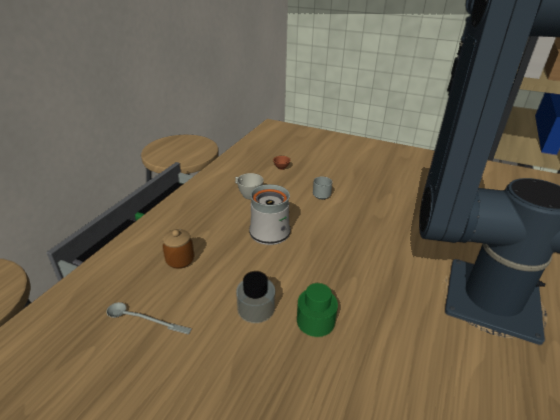

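Image overview (top view):
- **Lid:** (202,234) has a black cap and clear skirt, so I choose it. (205,281) has the same shape but is green, so I reject it.
- **Cup:** (377,242) is a steel cup with no handle, so I choose it. (348,169) is the teacup with a handle, and (417,183) is the salt cellar.
- **Grinder:** (296,207).

Next is a close crop to check these choices, along with rough positions.

```bash
python3 - <<'E'
from h import *
c=env.read_camera("top");im=c["image"]
crop=im[140:310,180:440];cv2.imwrite("pics/crop1.png",cv2.convertScaleAbs(cv2.resize(crop,None,fx=3,fy=3,interpolation=cv2.INTER_CUBIC),alpha=1.5))
for n,u,v,z in(("lid",201,231,.091),("cup",377,242,.055),("grinder",296,206,.116),("green",205,281,.09),("honey",230,153,.1),("teacup",348,169,.06),("salt",417,183,.03),("spoonb",170,145,0),("spoone",170,200,0)):print(n,onplane(c,u,v,z).round(4))
s=env.read_camera("side");im=s["image"]
left=im[170:340,210:350];cv2.imwrite("pics/crop2.png",cv2.convertScaleAbs(cv2.resize(left,None,fx=3.5,fy=3.5,interpolation=cv2.INTER_CUBIC),alpha=1.3))
E
```

```text
lid [0.4788 0.2581 0.091 ]
cup [ 0.4998 -0.2402  0.055 ]
grinder [5.693e-01 2.000e-04 1.160e-01]
green [0.3424 0.2295 0.09  ]
honey [0.7112 0.2029 0.1   ]
teacup [ 0.708  -0.1432  0.06  ]
salt [ 0.6934 -0.3554  0.03  ]
spoonb [0.7536 0.4068 0.    ]
spoone [0.579  0.3815 0.    ]
```

View pics/crop1.png

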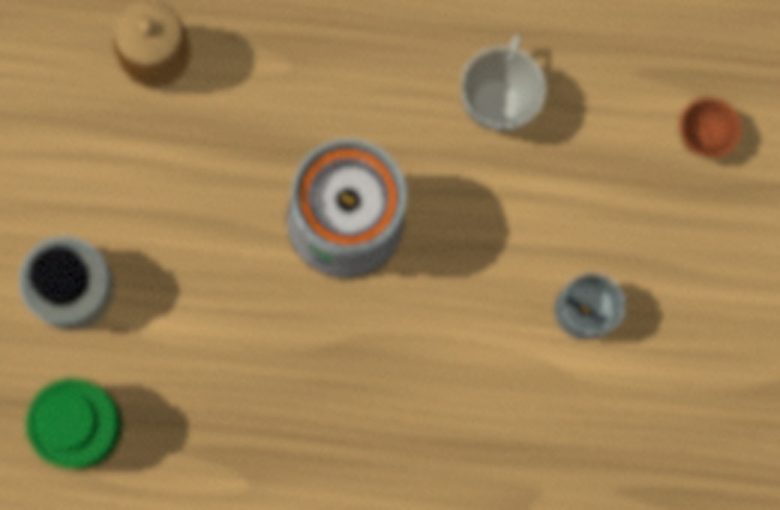

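View pics/crop2.png

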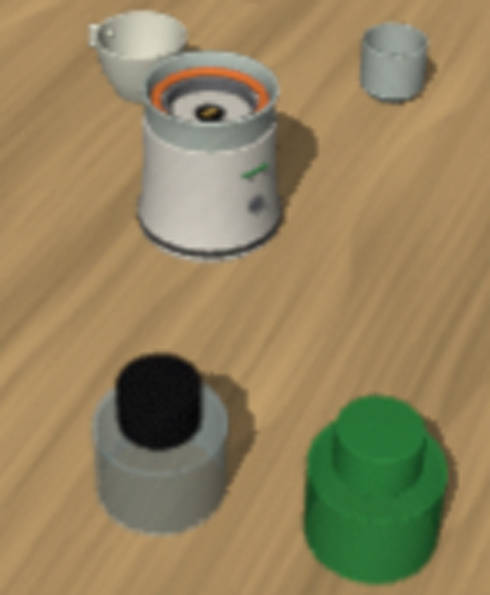

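Crop 1 shows the two-wing blade inside the steel cup at crop (590,306), and a black cap on a clear skirt at (60,277). Both choices are confirmed. Now I refine with masks.

```bash
python3 - <<'E'
from h import *
def blob(m,u,v,r):
    k=np.zeros_like(m);cv2.circle(k,(u,v),r,255,-1);m=cv2.bitwise_and(m,k)
    cs=cv2.findContours(m,cv2.RETR_EXTERNAL,cv2.CHAIN_APPROX_NONE)[0];return cv2.convexHull(max(cs,key=cv2.contourArea))
C={}
for n in("top","side"):
    c=env.read_camera(n);h=cv2.cvtColor(c["image"],cv2.COLOR_BGR2HSV);C[n]=(c,h)
T={"top":{"lid":(201,231,22),"cup":(377,242,17),"gr":(296,206,28)},"side":{"gr":(270,198,30),"lid":(255,285,25)}}
for n,d in T.items():
    c,h=C[n]
    for k,(u,v,r) in d.items():
        if k=="lid":m=cv2.inRange(h,(0,0,0),(180,255,38));zz=.091
        if k=="cup":m=cv2.inRange(h,(60,0,0),(130,255,255));zz=.055
        if k=="gr":m=cv2.inRange(h,(3,150,90),(15,255,255));zz=.116
        p=blob(m,u,v,r);e=cv2.fitEllipse(p);w=[onplane(c,*q[0].astype(float),zz)[:2] for q in p]
        print(n,k,e,onplane(c,*e[0],zz).round(4),"world circ",cv2.minEnclosingCircle(np.array(w,np.float32)))
E
```

```text
top lid ((199.41915893554688, 231.59814453125), (17.79395866394043, 19.27268409729004), 125.59961700439453) [0.4768 0.2623 0.091 ] world circ ((0.4768078327178955, 0.2622956931591034), 0.027479223906993866)
top cup ((376.127685546875, 241.9984588623047), (18.004121780395508, 20.48168182373047), 71.72544860839844) [ 0.4995 -0.2377  0.055 ] world circ ((0.5005363821983337, -0.23747855424880981), 0.0299249067902565)
top gr ((295.6570129394531, 205.01138305664062), (30.8950138092041, 31.04360008239746), 97.84488677978516) [0.572  0.0014 0.116 ] world circ ((0.5725711584091187, 0.00216099270619452), 0.044188544154167175)
side gr ((269.2566833496094, 196.98208618164062), (15.582080841064453, 32.047760009765625), 90.41485595703125) [0.5741 0.0022 0.116 ] world circ ((0.5743552446365356, 0.002953542163595557), 0.04331698268651962)
side lid ((255.24330139160156, 284.51055908203125), (25.467769622802734, 27.251712799072266), 0.16894161701202393) [0.472  0.2813 0.091 ] world circ ((0.47270169854164124, 0.28101301193237305), 0.037938978523015976)
```

Call:
move_arm(moves="0 0 0 0 0 -6.9 1;0 0 0 0 0 -6.9 1;0 0 0 0 0 -6.9 1;0 0 0 0 0 -6.9 1;0 0 0 0 0 -6.9 1;0 0 0 0 0 -6.9 1;0 0 0 0 0 -6.9 1;0 0 0 0 0 -6.9 1")

```text
time_s: 0.97
ee_pos: [0.1887, -0.4898, 0.2312]
tcp_rot: [0.785, 0.62, 0.0, -0.0]
wrist_force: [0.0, -0.1, -0.2]
gripper_width: 0.999
grip_force: 0.0
```

Call:
move_arm(moves="0 0 0 0 0 -6.7 1;0 0 0 0 0 -6.7 1;1.5 2 0 0 0 0 1;2.5 3 0 0 0 0 1;2.5 3 0 0 0 0 1;2.5 3 0 0 0 0 1;2.5 3 0 0 0 0 1;2.5 3 0 0 0 0 1")

```text
time_s: 1.63
ee_pos: [0.3606, -0.3495, 0.2314]
tcp_rot: [0.709, 0.705, -0.0, 0.0]
wrist_force: [-0.1, -1.1, -0.1]
gripper_width: 1.007
grip_force: 0.0
```

Call:
move_arm(moves="2.5 3 0 0 0 0 1;2.5 3 0 0 0 0 1;2.5 3 0 0 0 0 1;2 3 0.5 0 0 0 1;1.5 1.5 1.5 0 0 0 1;0.7 0.6 1.5 0 0 0 1;0 0 0.5 0 0 0 1;0 0 0 0 0 0 1")

```text
time_s: 2.3
ee_pos: [0.5002, -0.2337, 0.1891]
tcp_rot: [0.709, 0.706, -0.001, -0.002]
wrist_force: [0.3, -1.4, 0.8]
gripper_width: 1.0
grip_force: 0.0
```

```bash
python3 - <<'E'
from h import *
o=env.get_obs();print(o["joint_pos"].round(3),o["ee_pos"].round(4))
c=env.read_camera("wrist");print(c["xyz"],c["rotation"]);cv2.imwrite("pics/w1.png",c["image"])
E
```

```text
[-5.580e-01  1.180e-01  9.000e-02  1.547e+00 -1.000e-03  1.017e+00] [ 0.5002 -0.2337  0.1891]
[ 0.5013856  -0.1624303   0.33271652] [ 0.98971779 -0.00166622 -0.00319143  0.14298857]
```

View pics/w1.png

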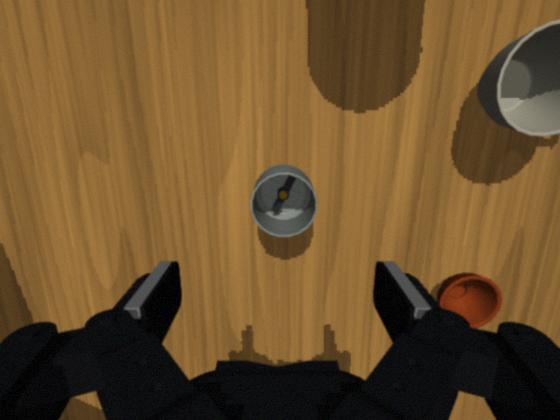

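The wrist view shows the cup rim near (284,203), between the fingers, with the teacup and salt cellar clear to the right.

```bash
python3 - <<'E'
from h import *
c=env.read_camera("wrist");im=c["image"];print(c["mtx"][0],c["k1"],env.get_obs()["ee_pos"])
h=cv2.cvtColor(im,cv2.COLOR_BGR2HSV);m=cv2.inRange(h,(60,0,0),(130,255,255))
k=np.zeros_like(m);cv2.circle(k,(284,203),45,255,-1);m&=k
p=cv2.convexHull(max(cv2.findContours(m,cv2.RETR_EXTERNAL,cv2.CHAIN_APPROX_NONE)[0],key=cv2.contourArea))
print(cv2.boundingRect(p))
w=np.array([onplane(c,*q[0].astype(float),.055)[:2] for q in p],np.float32);print(cv2.minEnclosingCircle(w),cv2.boundingRect((w*1e4).astype(int)))
for q in ((284,237),(284,168),(252,205),(316,205)):print(onplane(c,*q,.055))
E
```

```text
[326.17351431   0.         276.9121666 ] 0.02621890388975783 [ 0.50060036 -0.23528598  0.19154764]
(293, 188, 22, 29)
((0.5253331661224365, -0.24218018352985382), 0.013460783287882805) (5141, -2551, 186, 260)
[ 0.50611381 -0.27532165  0.055     ]
[ 0.50607024 -0.21151067  0.055     ]
[ 0.47757384 -0.24460919  0.055     ]
[ 0.53458265 -0.24485595  0.055     ]
```

```bash
cat >> h.py <<'E'
def gray(c,u,v,r,z,smax=90):
    h=cv2.cvtColor(c["image"],cv2.COLOR_BGR2HSV);m=cv2.inRange(h,(0,0,0),(180,smax,255))
    k=np.zeros_like(m);cv2.circle(k,(u,v),r,255,-1);m&=k
    p=cv2.convexHull(max(cv2.findContours(m,cv2.RETR_EXTERNAL,cv2.CHAIN_APPROX_NONE)[0],key=cv2.contourArea))
    w=np.array([onplane(c,*(q[0]+0.),z)[:2] for q in p],np.float32)
    print(cv2.boundingRect(p),cv2.minEnclosingCircle(w),w.min(0),w.max(0));return m
E
python3 - <<'E'
from h import *
c=env.read_camera("wrist");print(env.get_obs()["ee_pos"],c["xyz"])
m=gray(c,284,203,48,.055)
t=env.read_camera("top");m2=gray(t,376,242,19,.055)
a=cv2.resize(c["image"][140:260,220:350],None,fx=3,fy=3);b=cv2.resize(cv2.cvtColor(m,8)[140:260,220:350],None,fx=3,fy=3)
cv2.imwrite("pics/w2.png",np.hstack([a,b]))
E
```

```text
[ 0.50084391 -0.23566795  0.19219865] [ 0.50144508 -0.16369985  0.33499935]
(249, 162, 68, 73) ((0.5043646097183228, -0.24049712717533112), 0.0334441214799881) [ 0.47544864 -0.2736174 ] [ 0.53506476 -0.20726192]
(360, 225, 36, 37) ((0.49986743927001953, -0.23756253719329834), 0.05548368766903877) [ 0.44516936 -0.2915246 ] [ 0.55108213 -0.19328192]
```

View pics/w2.png

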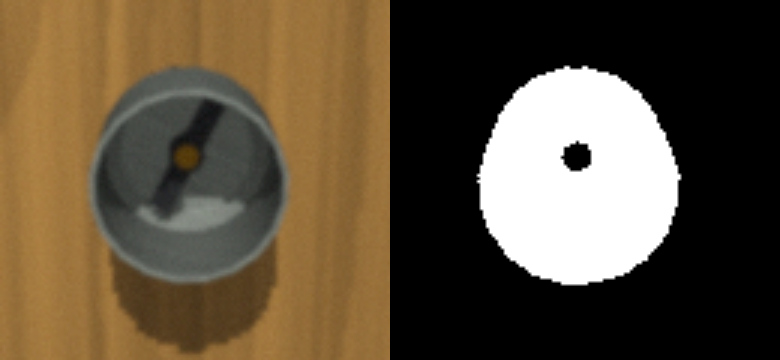

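The crop shows the rim ellipse cleanly. From the wrist camera the cup centre is about (0.505, -0.242). Descending to grasp.

Call:
move_arm(moves="-0.3 0.2 2 0 0 0 1;-0.3 0.2 3.5 0 0 0 1;0 0 3.5 0 0 0 1;0 0 3.5 0 0 0 1;0 0 2.5 0 0 0 1;0 0 1.3 0 0 0 1;0 0 0.5 0 0 0 1;0 0 0 0 0 0 1")

```text
time_s: 3.17
ee_pos: [0.5041, -0.2411, 0.0226]
tcp_rot: [0.71, 0.705, -0.0, -0.001]
wrist_force: [0.7, -0.2, 0.6]
gripper_width: 1.003
grip_force: 0.0
```

Call:
move_arm(moves="0 0 0 0 0 0 0.5;0 0 0 0 0 0 0.5;0 0 0 0 0 0 0.4;0 0 0 0 0 0 0.4;0 0 0 0 0 0 0.4;0 0 0 0 0 0 0.4;0 0 0 0 0 0 0.4;0 0 0 0 0 0 0.4")

```text
time_s: 3.83
ee_pos: [0.5073, -0.2422, 0.0265]
tcp_rot: [0.709, 0.705, 0.0, 0.003]
wrist_force: [-0.4, -0.9, 5.6]
gripper_width: 0.689
grip_force: 64.9
```

Call:
move_arm(moves="0 0 -1 0 0 0 0.4;0 0 -2.5 0 0 0 0.4;0 0 -3.5 0 0 0 0.4;0 0 -3.5 0 0 0 0.4;0.5 0.2 -3.5 0 0 0 0.4;1.5 0.6 -2.5 0 0 0 0.4;2.5 1 -1 0 0 0 0.4;3 1 0 0 0 0 0.4")

```text
time_s: 4.5
ee_pos: [0.5357, -0.1671, 0.2036]
tcp_rot: [0.71, 0.704, 0.001, 0.004]
wrist_force: [0.0, 0.1, -0.9]
gripper_width: 0.686
grip_force: 64.7
```

Call:
move_arm(moves="3 1 0 0 0 0 0.4;3 1 0 0 0 0 0.4;2.5 1 0 0 0 0 0.4;1.5 0.7 0 0 0 0 0.4;0.5 0.2 0 0 0 0 0.4;0 0 0 0 0 0 0.4;0 0 0 0 0 0 0.4")

```text
time_s: 5.08
ee_pos: [0.5728, -0.0615, 0.1983]
tcp_rot: [0.709, 0.705, -0.001, 0.0]
wrist_force: [-0.2, -0.8, -1.8]
gripper_width: 0.684
grip_force: 64.7
```

```bash
python3 - <<'E'
from h import *
c=env.read_camera("wrist");o=env.get_obs();print(o["ee_pos"],o["grip_force"],c["xyz"])
cv2.imwrite("pics/w3.png",c["image"])
h=cv2.cvtColor(c["image"],cv2.COLOR_BGR2HSV);m=cv2.inRange(h,(3,165,110),(13,255,255));m[300:]=0
cs=cv2.findContours(m,cv2.RETR_EXTERNAL,cv2.CHAIN_APPROX_NONE)[0];p=cv2.convexHull(max(cs,key=cv2.contourArea));print(cv2.boundingRect(p))
w=np.array([onplane(c,*(q[0]+0.),.116)[:2] for q in p],np.float32);print(cv2.minEnclosingCircle(w),w.min(0),w.max(0))
E
```

```text
[ 0.5727749  -0.06200496  0.19834115] 64.6611113101244 [0.57363947 0.01011886 0.34175766]
(212, 54, 134, 137)
((0.5737466812133789, -0.0007555750198662281), 0.044866885989904404) [ 0.5291607  -0.04509263] [0.61846274 0.04311677]
```

View pics/w3.png

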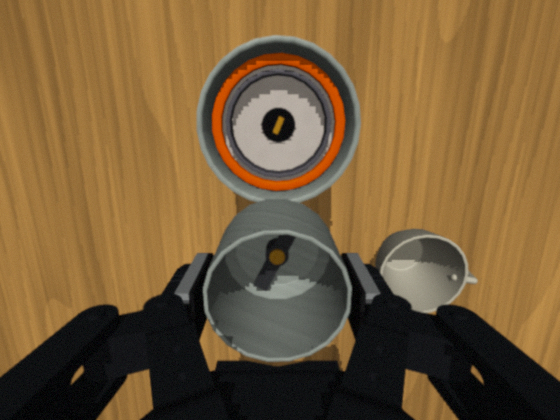

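The wrist view shows the orange ring centred near (279,122). The held cup is level, with its rim spanning u 204–351 and v about 230–361.

```bash
python3 - <<'E'
from h import *
c=env.read_camera("wrist");o=env.get_obs();print(o["ee_pos"])
for z in(.2265,.229):
  for q in((278,361),(278,231),(204,292),(351,292)):print(z,onplane(c,*q,z).round(4))
t=env.read_camera("top");h=cv2.cvtColor(t["image"],cv2.COLOR_BGR2HSV);print(t["image"].shape)
E
```

```text
[ 0.57275441 -0.06226092  0.19834008]
0.2265 [ 0.5732 -0.0936  0.2265]
0.2265 [ 0.5735 -0.0345  0.2265]
0.2265 [ 0.5438 -0.0602  0.2265]
0.2265 [ 0.6024 -0.0605  0.2265]
0.229 [ 0.5732 -0.0913  0.229 ]
0.229 [ 0.5735 -0.0335  0.229 ]
0.229 [ 0.5445 -0.0587  0.229 ]
0.229 [ 0.6018 -0.059   0.229 ]
(420, 560, 3)
```

Call:
move_arm(moves="1.5 0 0 0 0 0 0.4;2.5 0.1 0 0 0 0 0.4;1.7 0 0 0 0 0 0.4;0.6 0 1 0 0 0 0.4;0 0 2 0 0 0 0.4;0 0 2 0 0 0 0.4;0 0 1 0 0 0 0.4;0 0 0 0 0 0 0.4")

```text
time_s: 5.9
ee_pos: [0.5719, 0.0011, 0.1341]
tcp_rot: [0.71, 0.705, -0.002, -0.003]
wrist_force: [-0.4, -0.7, -1.5]
gripper_width: 0.688
grip_force: 64.7
```

Call:
move_arm(moves="0 0 0.3 0 0 0 0.4;0 0 0.3 0 0 0 0.4;0 0 0.3 0 0 0 0.4;0 0 0.2 0 0 0 0.4;0 0 0.1 0 0 0 0.4;0 0 0 0 0 0 0.4")

```text
time_s: 6.4
ee_pos: [0.5748, 0.0019, 0.1267]
tcp_rot: [0.709, 0.705, 0.0, 0.0]
wrist_force: [-0.1, 0.6, -1.7]
gripper_width: 0.682
grip_force: 64.7
```

Call:
move_arm(moves="0 0 0.1 0 0 0 0.4;0 0 0 0 0 0 0.4;0 0 0 0 0 0 0.4")

```text
time_s: 6.65
ee_pos: [0.5749, 0.002, 0.1265]
tcp_rot: [0.709, 0.705, 0.0, 0.001]
wrist_force: [-1.7, 0.4, 3.5]
gripper_width: 0.683
grip_force: 65.0
```

Call:
move_arm(moves="0 0 0.1 0 0 0 0.4;0 0 0 0 0 0 0.4;0 0 0 0 0 0 0.4")

```text
time_s: 6.9
ee_pos: [0.5749, 0.002, 0.1265]
tcp_rot: [0.709, 0.705, 0.001, 0.001]
wrist_force: [-3.5, -0.1, 8.9]
gripper_width: 0.684
grip_force: 65.6
```

Contact with the well floor at TCP z 0.1265, which puts the cup base at 0.100. Releasing and rising.

Call:
move_arm(moves="0 0 0 0 0 0 0.8;0 0 0 0 0 0 1;0 0 0 0 0 0 1;0 0 0 0 0 0 1;0 0 0 0 0 0 1;0 0 -1 0 0 0 1;0 0 -2 0 0 0 1;0 0 -3 0 0 0 1")

```text
time_s: 7.57
ee_pos: [0.5724, 0.0021, 0.1819]
tcp_rot: [0.709, 0.705, -0.002, -0.003]
wrist_force: [1.4, 0.2, -0.1]
gripper_width: 0.999
grip_force: 0.0
```

Call:
move_arm(moves="-1 0 -3.5 0 0 0 1;-2.5 0 -3.5 0 0 0 1;-2.5 0 -1 0 0 0 1;-1 0 0 0 0 0 1;0 0 0 0 0 0 1;0 0 0 0 0 0 1")

```text
time_s: 8.07
ee_pos: [0.5737, -0.0671, 0.2619]
tcp_rot: [0.71, 0.705, -0.0, -0.001]
wrist_force: [-0.1, 1.0, -0.8]
gripper_width: 0.999
grip_force: 0.0
```

```bash
python3 - <<'E'
from h import *
c=env.read_camera("wrist");o=env.get_obs();print(o["ee_pos"],c["xyz"])
cv2.imwrite("pics/w4.png",c["image"])
h=cv2.cvtColor(c["image"],cv2.COLOR_BGR2HSV);m=cv2.inRange(h,(3,165,110),(13,255,255));m[300:]=0
cs=cv2.findContours(m,cv2.RETR_EXTERNAL,cv2.CHAIN_APPROX_NONE)[0];p=cv2.convexHull(np.vstack([q for q in cs if len(q)>15]));print(cv2.boundingRect(p))
w=np.array([onplane(c,*(q[0]+0.),.116)[:2] for q in p],np.float32);print(cv2.minEnclosingCircle(w),w.min(0),w.max(0))
E
```

```text
[ 0.57339059 -0.06647331  0.2612876 ] [0.57478198 0.00419803 0.40547987]
(225, 60, 105, 107)
((0.5735795497894287, -0.0007846616208553314), 0.044793907552957535) [ 0.52906114 -0.04386257] [0.6181033 0.0427318]
```

View pics/w4.png

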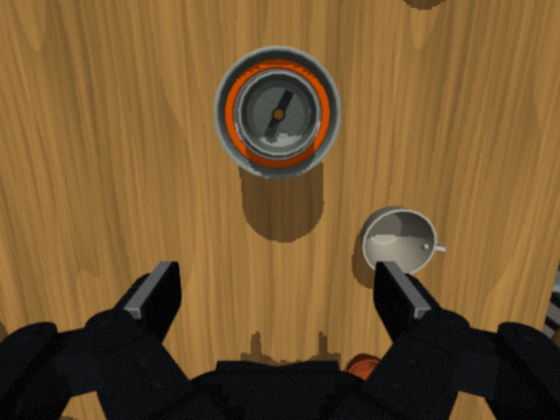

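The cup sits upright in the well, with its rim centred at (278,115) inside the orange ring. Now to the lid.

Call:
move_arm(moves="1.5 -0.4 0 0 0 0 1;3 -1 0 0 0 0 1;3.5 -1.1 0 0 0 0 1;3.5 -1.1 0 0 0 0 1;3.5 -1.1 0 0 0 0 1;3.5 -1.1 0 0 0 0 1;3.5 -1.1 0 0 0 0 1;3.5 -1.1 0 0 0 0 1")

```text
time_s: 8.78
ee_pos: [0.4928, 0.1914, 0.2618]
tcp_rot: [0.708, 0.706, -0.001, -0.001]
wrist_force: [0.2, 0.2, -0.1]
gripper_width: 0.999
grip_force: 0.0
```

Call:
move_arm(moves="2.7 -1 0 0 0 0 1;1.5 -0.5 0 0 0 0 1;0.5 -0.2 0 0 0 0 1;0 0 0 0 0 0 1;0 0 0 0 0 0 1")

```text
time_s: 9.2
ee_pos: [0.4781, 0.2355, 0.2624]
tcp_rot: [0.709, 0.706, -0.001, -0.0]
wrist_force: [0.1, 0.0, 0.7]
gripper_width: 0.998
grip_force: 0.0
```

```bash
python3 - <<'E'
from h import *
c=env.read_camera("wrist");o=env.get_obs();print(o["ee_pos"],o["tcp_rot"],o["joint_pos"].round(2),c["xyz"])
cv2.imwrite("pics/w5.png",c["image"])
h=cv2.cvtColor(c["image"],cv2.COLOR_BGR2HSV);m=cv2.inRange(h,(0,0,0),(180,255,38));m[255:]=0
cs=cv2.findContours(m,cv2.RETR_EXTERNAL,cv2.CHAIN_APPROX_NONE)[0]
for p in cs:
    if cv2.contourArea(p)<300: continue
    w=np.array([onplane(c,*(q[0]+0.),.091)[:2] for q in p],np.float32);print(cv2.boundingRect(p),cv2.minEnclosingCircle(w),w.min(0),w.max(0))
E
```

```text
[0.47854204 0.23486229 0.26260544] [ 7.09111874e-01  7.05095666e-01 -6.69592873e-04 -5.43531031e-05] [ 0.33  0.08  0.2   1.69 -0.    1.91] [0.4788746  0.3071737  0.40581328]
(253, 127, 55, 56) ((0.48077234625816345, 0.26420655846595764), 0.026741860434412956) [0.4546016  0.23819588] [0.5066091  0.29083443]
```

View pics/w5.png

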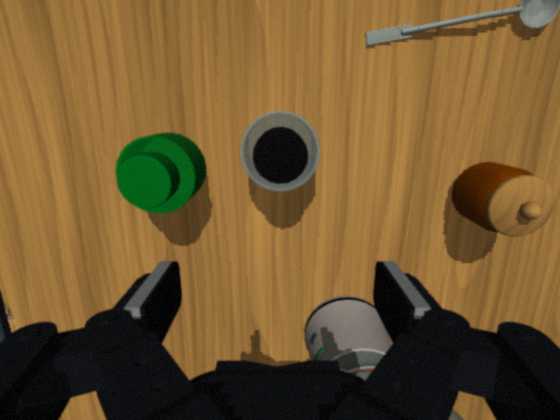

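The lid's black cap is at (280,155), giving a centre of about (0.480, 0.264). The green one is at (160,172), clear of the fingers. Descending on the lid.

Call:
move_arm(moves="1.4 0.2 1.5 0 0 0 1;1.5 0 3.5 0 0 0 1;0 0 4 0 0 0 1;0 0 4 0 0 0 1;0 0 3.5 0 0 0 1;0 0 2 0 0 0 1;0 0 1.1 0 0 0 1;0 0 0.5 0 0 0 1")

```text
time_s: 9.92
ee_pos: [0.4799, 0.2625, 0.0596]
tcp_rot: [0.71, 0.704, -0.002, -0.001]
wrist_force: [-1.1, -0.4, 0.0]
gripper_width: 1.004
grip_force: 0.0
```

Call:
move_arm(moves="0 0 0 0 0 0 1;0 0 0 0 0 0 0.5;0 0 0 0 0 0 0.4;0 0 0 0 0 0 0.3;0 0 0 0 0 0 0.3;0 0 0 0 0 0 0.3;0 0 0 0 0 0 0.3;0 0 0 0 0 0 0.3")

```text
time_s: 10.58
ee_pos: [0.4831, 0.2651, 0.0651]
tcp_rot: [0.709, 0.705, 0.003, 0.001]
wrist_force: [0.7, -1.3, 4.7]
gripper_width: 0.613
grip_force: 63.6
```

Call:
move_arm(moves="0 0 -1 0 0 0 0.3;0 0 -2.5 0 0 0 0.3;0 0 -3.5 0 0 0 0.3;0 0 -3.5 0 0 0 0.3;0 0 -3.5 0 0 0 0.3;0 0 -3 0 0 0 0.3;-1 0.3 -1 0 0 0 0.3;-2 0.6 -0.5 0 0 0 0.3")

```text
time_s: 11.25
ee_pos: [0.4907, 0.2356, 0.2508]
tcp_rot: [0.708, 0.706, 0.003, 0.001]
wrist_force: [0.2, 0.1, -1.9]
gripper_width: 0.615
grip_force: 63.0
```

Call:
move_arm(moves="-3 1 0 0 0 0 0.3;-3 1.1 0 0 0 0 0.3;-3 1.1 0 0 0 0 0.3;-3 1.1 0 0 0 0 0.3;-3 1.1 0 0 0 0 0.3;-3 1.1 0 0 0 0 0.3;-2 0.7 0 0 0 0 0.3;-1 0.3 0 0 0 0 0.3")

```text
time_s: 11.92
ee_pos: [0.5637, 0.0204, 0.2457]
tcp_rot: [0.71, 0.704, -0.001, -0.0]
wrist_force: [-0.4, 0.7, -1.3]
gripper_width: 0.612
grip_force: 63.0
```

Call:
move_arm(moves="-1 0.5 0 0 0 0 0.3;0 0 0 0 0 0 0.3;0 0 0 0 0 0 0.3;0 0 0 0 0 0 0.3")

```text
time_s: 12.25
ee_pos: [0.5683, 0.0149, 0.2471]
tcp_rot: [0.709, 0.706, 0.0, -0.0]
wrist_force: [0.2, -0.1, -0.8]
gripper_width: 0.615
grip_force: 63.0
```

```bash
python3 - <<'E'
from h import *
c=env.read_camera("wrist");o=env.get_obs();print(o["ee_pos"],R.from_quat(o["tcp_rot"]).as_matrix().round(3),o["grip_force"],o["wrist_force"],o["wrist_torque"])
h=cv2.cvtColor(c["image"],cv2.COLOR_BGR2HSV);m=cv2.inRange(h,(0,0,0),(180,255,45))
s=env.read_camera("side")
a=cv2.resize(c["image"],(560,420));b=cv2.resize(s["image"][120:260,200:280+60],None,fx=1.7,fy=3)
b=cv2.resize(s["image"][110:250,230:310],(240,420));cv2.imwrite("pics/w6.png",np.hstack([a,b]))
E
```

```text
[0.5682984  0.01503791 0.2473186 ] [[ 0.004  1.    -0.   ]
 [ 1.    -0.004  0.001]
 [ 0.001 -0.    -1.   ]] 63.01344037055969 [ 0.12872949  0.4449352  -1.72311629] [-0.01274267  0.04737753 -0.00121747]
```

View pics/w6.png

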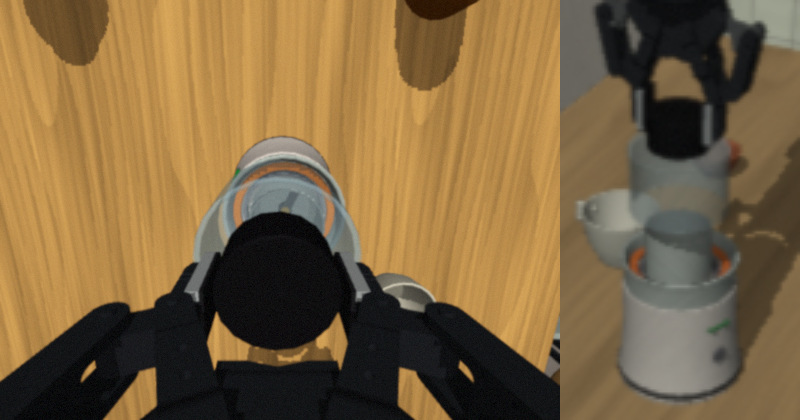

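The lid is held level at z about 0.18, above the cup. The cap spans u 214–344, with its bottom edge at v about 350.

```bash
python3 - <<'E'
from h import *
c=env.read_camera("wrist");o=env.get_obs();e=o["ee_pos"];z=e[2]+.026
for q in((279,349.5),(279,212),(214,285),(344,285)):print((onplane(c,*q,z)-e).round(4))
print(np.array([.5736,-.0008])-e[:2])
E
```

```text
[ 0.0008 -0.0274  0.026 ]
[0.0009 0.0345 0.026 ]
[-0.0254  0.0036  0.026 ]
[0.0271 0.0035 0.026 ]
[ 0.00519623 -0.01576145]
```

Call:
move_arm(moves="-0.8 0.3 0 0 0 0 0.3;-0.7 0.2 0 0 0 0 0.3;0 0 1 0 0 0 0.3;0 0 2 0 0 0 0.3;0 0 1.5 0 0 0 0.3;0 0 0.7 0 0 0 0.3;0 0 0 0 0 0 0.3;0 0 0 0 0 0 0.3")

```text
time_s: 13.07
ee_pos: [0.5731, -0.0014, 0.1946]
tcp_rot: [0.709, 0.705, -0.0, -0.001]
wrist_force: [-0.3, -0.0, -0.5]
gripper_width: 0.61
grip_force: 63.0
```

Call:
move_arm(moves="0 0 0.2 0 0 0 0.3;0 0 0.2 0 0 0 0.3;0 0 0.2 0 0 0 0.3;0 0 0.2 0 0 0 0.3;0 0 0.1 0 0 0 0.3;0 0 0 0 0 0 0.3;0 0 0 0 0 0 0.3")

```text
time_s: 13.65
ee_pos: [0.5735, -0.0013, 0.1862]
tcp_rot: [0.709, 0.705, -0.0, -0.0]
wrist_force: [-0.4, -0.7, -2.1]
gripper_width: 0.611
grip_force: 63.0
```

Call:
move_arm(moves="0.1 0 0.2 0 0 0 0.3;0 0 0.2 0 0 0 0.3;0 0 0.1 0 0 0 0.3;0 0 0 0 0 0 0.3;0 0 0 0 0 0 0.3")

```text
time_s: 14.07
ee_pos: [0.5736, -0.0003, 0.1813]
tcp_rot: [0.709, 0.705, 0.0, 0.0]
wrist_force: [-1.1, -0.9, -0.1]
gripper_width: 0.615
grip_force: 63.4
```

Call:
move_arm(moves="0 0 0.1 0 0 0 0.3;0 0 0 0 0 0 0.3;0 0 0 0 0 0 0.3")

```text
time_s: 14.32
ee_pos: [0.5736, -0.0003, 0.1809]
tcp_rot: [0.709, 0.705, 0.0, 0.0]
wrist_force: [-1.7, -0.1, 3.1]
gripper_width: 0.617
grip_force: 63.4
```

Call:
move_arm(moves="0 0 0.1 0 0 0 0.3;0 0 0.1 0 0 0 0.3;0 0 0.1 0 0 0 0.3;0 0 0 0 0 0 0.3;0 0 0 0 0 0 0.3;0 0 0 0 0 0 0.3")

```text
time_s: 14.82
ee_pos: [0.5736, -0.0004, 0.1778]
tcp_rot: [0.709, 0.705, 0.0, 0.0]
wrist_force: [-1.6, -0.3, 5.1]
gripper_width: 0.613
grip_force: 63.6
```

Call:
move_arm(moves="0 0 0.1 0 0 0 0.3;0 0 0 0 0 0 0.3;0 0 0 0 0 0 0.3;0 0 0 0 0 0 0.3")

```text
time_s: 15.15
ee_pos: [0.5736, -0.0003, 0.177]
tcp_rot: [0.709, 0.705, 0.0, 0.0]
wrist_force: [-2.5, 0.1, 6.9]
gripper_width: 0.616
grip_force: 63.6
```

Call:
move_arm(moves="0 0 0.05 0 0 0 0.3;0 0 0 0 0 0 0.3;0 0 0 0 0 0 0.3;0 0 0 0 0 0 0.3;0 0 0 0 0 0 0.3;0 0 0 0 0 0 0.3;0 0 0 0 0 0 0.3;0 0 0 0 0 0 0.3")

```text
time_s: 15.82
ee_pos: [0.5736, -0.0004, 0.1766]
tcp_rot: [0.709, 0.705, 0.0, 0.0]
wrist_force: [-3.2, 0.3, 6.2]
gripper_width: 0.614
grip_force: 63.6
```

```bash
python3 - <<'E'
from h import *
F=[];Z=[]
s=env.read_camera("side")
for i in range(12):
    env.read_camera("wrist");o=env.get_obs();F.append(o["wrist_force"]);Z.append(o["ee_pos"])
print(np.mean(F,0),np.mean(Z,0),np.ptp(Z,0),o["time_s"])
cv2.imwrite("pics/s7.png",cv2.resize(s["image"][90:250,190:350],(600,600),interpolation=cv2.INTER_CUBIC))
E
```

```text
[-2.98069896 -0.18700414  5.98111493] [ 5.73594454e-01 -3.60270414e-04  1.76576236e-01] [3.12514959e-05 4.12777197e-05 4.02597590e-05] 16.4667
```

View pics/s7.png

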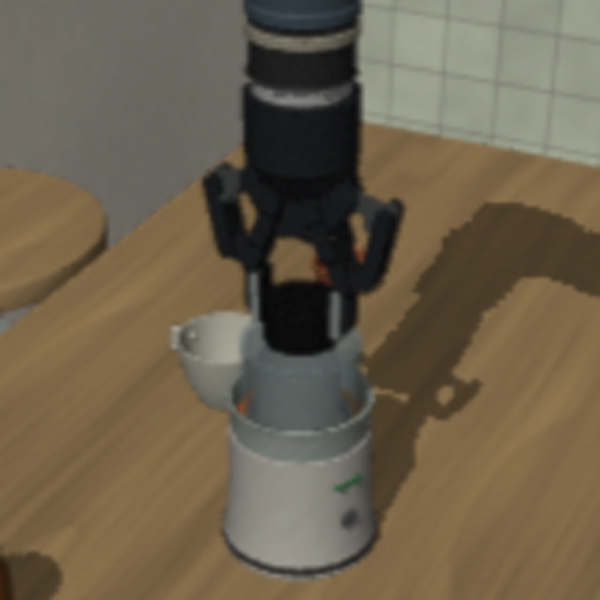

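Call:
move_arm(moves="0 0 0 0 0 0 0.3;0 0 0 0 0 0 0.3;0 0 0 0 0 0 0.3;0 0 0 0 0 0 0.3;0 0 0 0 0 0 0.3;0 0 0 0 0 0 0.3;0 0 0 0 0 0 0.3;0 0 0 0 0 0 0.3")

```text
time_s: 17.13
ee_pos: [0.5736, -0.0004, 0.1766]
tcp_rot: [0.709, 0.705, 0.0, 0.0]
wrist_force: [-3.0, 0.6, 5.7]
gripper_width: 0.614
grip_force: 63.6
```

The side view shows the lid level inside the collar over the cup. Height and force put the ring about 4 mm down, so I nudge it 0.5 mm closer to halfway and hold.

Call:
move_arm(moves="0 0 0.05 0 0 0 0.3;0 0 0 0 0 0 0.3;0 0 0 0 0 0 0.3;0 0 0 0 0 0 0.3;0 0 0 0 0 0 0.3;0 0 0 0 0 0 0.3;0 0 0 0 0 0 0.3;0 0 0 0 0 0 0.3")

```text
time_s: 17.8
ee_pos: [0.5736, -0.0004, 0.1762]
tcp_rot: [0.709, 0.705, 0.0, 0.0]
wrist_force: [-2.7, 0.2, 7.4]
gripper_width: 0.617
grip_force: 63.6
```

Call:
move_arm(moves="0 0 0 0 0 0 0.3;0 0 0 0 0 0 0.3;0 0 0 0 0 0 0.3;0 0 0 0 0 0 0.3;0 0 0 0 0 0 0.3;0 0 0 0 0 0 0.3;0 0 0 0 0 0 0.3;0 0 0 0 0 0 0.3")

```text
time_s: 18.47
ee_pos: [0.5736, -0.0004, 0.1762]
tcp_rot: [0.709, 0.705, 0.0, 0.0]
wrist_force: [-2.4, -0.4, 6.9]
gripper_width: 0.612
grip_force: 63.6
```

Call:
move_arm(moves="0 0 0 0 0 0 0.3;0 0 0 0 0 0 0.3;0 0 0 0 0 0 0.3;0 0 0 0 0 0 0.3;0 0 0 0 0 0 0.3;0 0 0 0 0 0 0.3;0 0 0 0 0 0 0.3;0 0 0 0 0 0 0.3")

```text
time_s: 19.13
ee_pos: [0.5736, -0.0004, 0.1762]
tcp_rot: [0.709, 0.705, 0.0, 0.0]
wrist_force: [-2.9, 0.1, 6.4]
gripper_width: 0.611
grip_force: 63.6
```

Call:
move_arm(moves="0 0 0 0 0 0 0.3;0 0 0 0 0 0 0.3;0 0 0 0 0 0 0.3;0 0 0 0 0 0 0.3;0 0 0 0 0 0 0.3;0 0 0 0 0 0 0.3;0 0 0 0 0 0 0.3;0 0 0 0 0 0 0.3")

```text
time_s: 19.8
ee_pos: [0.5736, -0.0004, 0.1762]
tcp_rot: [0.709, 0.705, 0.0, 0.0]
wrist_force: [-3.7, -0.5, 7.1]
gripper_width: 0.613
grip_force: 63.6
```

Call:
move_arm(moves="0 0 0 0 0 0 0.3;0 0 0 0 0 0 0.3;0 0 0 0 0 0 0.3;0 0 0 0 0 0 0.3;0 0 0 0 0 0 0.3;0 0 0 0 0 0 0.3;0 0 0 0 0 0 0.3;0 0 0 0 0 0 0.3")

```text
time_s: 20.47
ee_pos: [0.5736, -0.0004, 0.1762]
tcp_rot: [0.709, 0.705, 0.0, 0.0]
wrist_force: [-2.5, -0.4, 5.6]
gripper_width: 0.61
grip_force: 63.6
```

Call:
move_arm(moves="0 0 0 0 0 0 0.3;0 0 0 0 0 0 0.3;0 0 0 0 0 0 0.3;0 0 0 0 0 0 0.3;0 0 0 0 0 0 0.3;0 0 0 0 0 0 0.3;0 0 0 0 0 0 0.3;0 0 0 0 0 0 0.3")

```text
time_s: 21.13
ee_pos: [0.5736, -0.0003, 0.1762]
tcp_rot: [0.709, 0.705, 0.0, 0.0]
wrist_force: [-4.0, -0.2, 5.9]
gripper_width: 0.615
grip_force: 63.6
```

```bash
python3 -c "
from bench import env
print(env.finish_job())"
```

```text
the job is handed in; nothing more can be done
None
```

The grinder is reassembled: the cup stands in the well, and I handed the job in with the arm holding the lid about 4–5 mm down (estimated from height and force) after more than three seconds at slow speed; no verdict came back.

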